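# Seat the knurled filter collar on the degassing line and hold it home

## Task

The magnifier lamp's arm is in the way above the filter housing: first swing it well clear, to either side. Then turn the knurled filter collar, either way, until the keyways hidden inside it drop over the pins, push it fully home against the spring of its seal, and finish while still pressing it home with the fingers on it: do not let go. Leave the lamp clear and the cup, brush and casting where they are.

Things in the scene. Friction and masses are not known exactly. Their poses are not given: they have to be found in the camera images.
- collar_center (a point): Centre, half-way up, of the loose knurled metal filter collar: an upright closed-top cap 56 mm across, 50 mm tall, 0.14 to 0.26 kg. It starts upright on the housing's round spigot (1.6 mm loose all round), its inner flange resting on three hidden pins: this point is then 107 mm above the table. Aligned, it drops 10 mm onto the sprung seal (97 mm); pressed home 6 mm more (91 mm). z up its axis.
- collar_top (a point): Centre of the collar's flat top (wire-mesh disc). Inside are three keyways 120 degrees apart, each passing the pins within about 8 degrees of its middle. The nearest match is 20 to 60 degrees away; a turn of 120 degrees either way always meets one. No listed orientation tells where. Home, the pins stay in the keyways.
- seal (a joint): Travel of the black sprung rubber seal disc (62 mm across) under the collar, in m: 0 = up, 0.006 = pressed down to its stop, fully home. The spring pushes back with 5 N at the start of travel and 11 N at the stop, so the collar rises again if it is not held.
- housing_top (a point): Centre of the top of the fixed filter housing, on the axis of spigot and collar, 60 mm above the table: an aluminium drum 80 mm across on a dark 120 mm square plate with a brass hose port on each side (along its y, out to 91 mm from the axis, 45 mm high at most).
- lamp_arm (a joint): Turn of the lamp arm about its upright post, in rad, counter-clockwise from above positive, stops at -1.7 and 1.7. It stays where it is left; a sideways push of about 2 N at the handle turns it.
- lamp_pivot (a point): A point on the upright hinge axis of the lamp arm, at arm height, 203 mm above the table. The post stands beyond the housing as seen from the robot; nothing of it but the handle stands higher than 217 mm.
- lamp_handle (a point): Middle of the lamp arm's handle: an upright black round stub, 18 mm across, standing 45 mm up from the arm's top (from 210 to 255 mm above the table), 125 mm from the hinge axis. The arm is a flat white bar 16 mm wide and 14 mm thick.
- lamp_head (a point): Centre of the lamp's round magnifier head (104 mm across, 14 mm thick), 200 mm from the hinge axis and 203 mm above the table, on the line from the pivot through the handle. At the start it hangs above the collar or up to 80 mm beside that, in the way of a hand reaching down.
- cup: Loose white mixing cup, 76 mm across and 85 mm tall, origin under its centre. Leave it alone.
- casting: Loose plaster rock casting in a grey round clay bed on a 140 x 120 mm glass plate, about 70 mm tall, origin under its centre. Leave it alone.
- brush: Loose brush, 180 mm long, lying on the table along its x. Leave it alone.
There are look-alikes about, which are no part of the job. Leave any blue or purple look-alike of the part that bears seal alone.

How it is judged:
By the outcome, as a careful person would: the job done as asked, in the order asked, and still so for the second after the job is handed in, while the arm keeps its last pose, push and grip.
It also fails if it takes over 64 s, if anything falls off the work surface, if the arm or the gripper's body presses on something with over 40 N, if the wrist force passes 120 N, or if a joint passes its speed limit or range.

## Robot

A 7-joint arm with a two-finger parallel gripper is mounted at the origin on the work surface. World frame = base frame: x ahead of the robot, y to its left, z up, the work surface at z = 0. Lengths are in m, angles in rad, forces in N, time in s.
With the tool pointing down it reaches from about 0.4 to 0.85 m from the base axis. Payload 4.4 kg.
Tool frame: the origin (TCP) lies at the very end of the fingers, on their centre line; the grasp point (between the pads) lies 19 mm behind it; y points along the fingers, x is the direction in which the jaws open and shut, and the axes are right-handed (so a half turn about y gives the same grasp; the last joint's range is limited). The gripper opens to 94 mm and grips with 3 to 60 N. Pads are 16 mm wide; open, the fingers measure 119 mm over their backs; the gripper's body (75 mm by 177 mm) begins 78 mm behind the grasp point.
Start: joints at [-1.279, 0.628, 0.038, 1.517, -0.027, 0.996, -0.02], TCP at [0.228, 0.609, 0.172] pointing down, gripper open.
Joint ranges: [-3.06, 3.06], [-0.37, 2.12], [-1.25, 1.32], [0.18, 2.47], [-1.1, 4.24], [0.23, 1.98], [-2.94, 2.94]. Speed limits (rad/s): [2.57, 2.57, 3.14, 3.14, 3.14, 3.14, 3.14].

## Interface

Orientations are given as a unit quaternion [x, y, z, w].
In Python, from cell import bot gives the robot as it stands. The module is installed in compiled form; this text tells all that it offers.
- The arm moves only by the tool drive_tool, never from a script. Its argument "increments" is one flat list of numbers, 7 for each row, row after row: the turn, a rotation vector about the tool's x, y, z in units of 6 degrees (1.0 is 6 degrees), then the shift along the tool's x, y, z in units of 40 mm (1.0 is 40 mm), then the finger opening in mm, from 0 to 94. A call has 1 to 20 rows; each row shifts and turns the commanded pose from where the row before left it, along the tool's axes as they then stand; what a row does not reach is not made up. A row lasts 1/12 s, in which the tool goes at most 41.7 mm and 7.16 degrees, less where a joint would pass 70% of its speed; a pose out of reach is approached as far as the arm can. A call is refused whole if a number of a shift passes 1 or a number of a turn 1, either way. A call with a gripper value outside its range is refused whole. The fingers move at their own pace and stop on an object; "force" is the grip in N (left out, the last holds). Time passes only in rows, so rows that do not move let the fingers close. It gives the time, the measured TCP pose, the force and the opening at its end, in the units of the state.
- bot.get_state(): the state, without advancing time (a new reading comes with each control period).
- bot.camera(name): name is "scene" or "top"; returns a dict with "color" (384x512x3 uint8, red, green, blue), "fovy" (degrees; the focal length in pixels is half the picture's height over the tangent of half this angle, whatever the lens; pixels are square), "cx", "cy" (the principal point, pixels), "k1" (the pictures are not rectified: a ray, as slopes to the right and down, at radius r is drawn at 1 + k1 r^2 times it, then the intrinsics apply), "R" (3x3) and "t" (3): a world point X has camera coordinates R X + t. Camera axes: x right, y down, z forward; pixel columns grow to the right and rows downward; lengths in m; the calibration is good to about 2 mm. A picture is of the moment at which its call begins. There is no depth.
- bot.sign_off(): hands the job in, once; it reports no verdict.
The state is a dict: "clock": time; "joints": joint angles; "qd": joint speeds; "effort": joint torques, N m; "eef_pos": TCP position; "tool_rot": TCP orientation; "force": force on the tool from outside, world axes, zero at the start; "moment": the same for the moment, N m; "width": opening from 0.0 (shut) to 1.0 (fully open).
Only numpy, scipy, OpenCV 4.12 (cv2) and the standard library are available. Lean on these libraries where they do the work, as an engineer would, in place of code of your own. Each camera call takes 0.05 s, during which the arm holds its last target. There are 200 camera calls.

## Working session

There is one attempt and no reset: what is moved stays moved. The work goes in short steps, Python scripts to look and compute and a tool call to move; the robot and the scene stay as the last step left them, time stands still between calls to the robot, and variables do not carry over. Pictures are saved under pics/ and viewed, about 8 in all and at most 12, crops included, and the job is handed in when it is done.

Besides the shell and the picture viewer there is one more tool, called after "Request:" as a command line: name --argument value ..., lists and objects as JSON in quotes. drive_tool: Moves the arm, as the interface text tells. Its arguments: {"type":"object","properties":{"increments":{"type":"array","items":{"type":"number"}},"force":{"type":"number"}},"required":["increments"]}

```bash
mkdir -p pics; cat > h.py <<'E'
from cell import bot
import numpy as np, cv2
from scipy.spatial.transform import Rotation as Ro
def snap(n,f):
    c=bot.camera(n); cv2.imwrite(f'pics/{f}.png',c['color'][:,:,::-1]); np.savez(f'pics/{f}.npz',**{k:c[k] for k in c}); return c
def load(f): return np.load(f'pics/{f}.npz')
def K(c):
    f=c['color'].shape[0]/2/np.tan(np.radians(float(c['fovy'])/2)); return np.array([[f,0,float(c['cx'])],[0,f,float(c['cy'])],[0,0,1]])
def pix(c,X):
    p=np.array(c['R'])@np.array(X,float)+np.array(c['t']); s=p[:2]/p[2]; s=s*(1+float(c['k1'])*(s@s)); k=K(c); return k[:2,:2]@s+k[:2,2]
def ray(c,u,v):
    k=K(c); d=(np.array([u,v])-k[:2,2])/k[0,0]; s=d.copy()
    for _ in range(30): s=d/(1+float(c['k1'])*(s@s))
    R=np.array(c['R']); return -R.T@np.array(c['t']), R.T@np.array([s[0],s[1],1])
def onz(c,u,v,z):
    o,d=ray(c,u,v); return o+d*(z-o[2])/d[2]
E
python3 - <<'E'
from h import *
a=snap('scene','s0');b=snap('top','t0')
for c in(a,b): print(c['fovy'],c['cx'],c['cy'],c['k1'],-np.array(c['R']).T@np.array(c['t']),np.array(c['R']).round(2).tolist())
im=[cv2.imread(f'pics/{n}.png') for n in('s0','t0')]
for n,i in zip(('s0','t0'),im): cv2.imwrite(f'pics/{n}b.png',cv2.resize(i,(768,576),interpolation=cv2.INTER_CUBIC))
s=bot.get_state();print(s)
print(Ro.from_quat(s['tool_rot']).as_matrix().round(3))
E
```

```text
54.97930037631609 249.39660211918493 189.86789985271284 -0.08652680248664231 [1.16071765 0.35608443 0.75537376] [[-0.37, 0.93, -0.0], [0.6, 0.24, -0.77], [-0.71, -0.29, -0.64]]
45.926041800804846 247.36342505723064 196.53682980685392 -0.012701319420019506 [0.45915993 0.0612918  1.30720299] [[0.02, -1.0, -0.01], [-1.0, -0.02, -0.07], [0.07, 0.02, -1.0]]
{'clock': 0.1, 'joints': array([-1.27878202,  0.62925539,  0.03842133,  1.51825221, -0.02699551,
        0.99633778, -0.01997895]), 'qd': array([ 0.00082998, -0.00100087, -0.00088965, -0.00132762, -0.0001367 ,
       -0.00074886,  0.00040006]), 'effort': array([ 2.33658844e-03, -5.50796735e+01,  1.14694644e+00, -1.87119430e+01,
       -5.22659230e-02,  1.91475707e-02,  7.11077405e-05]), 'eef_pos': array([0.22737394, 0.60822063, 0.17094964]), 'tool_rot': array([ 0.58133964,  0.40255188, -0.40355717, -0.58063571]), 'force': array([-0.02728897,  0.62430697, -0.69575431]), 'moment': array([-0.03589606, -0.0366013 , -0.00098678]), 'width': 1.0007841825826984}
[[ 0.35  -0.001 -0.937]
 [ 0.937 -0.002  0.35 ]
 [-0.002 -1.    -0.   ]]
```

View pics/s0b.png

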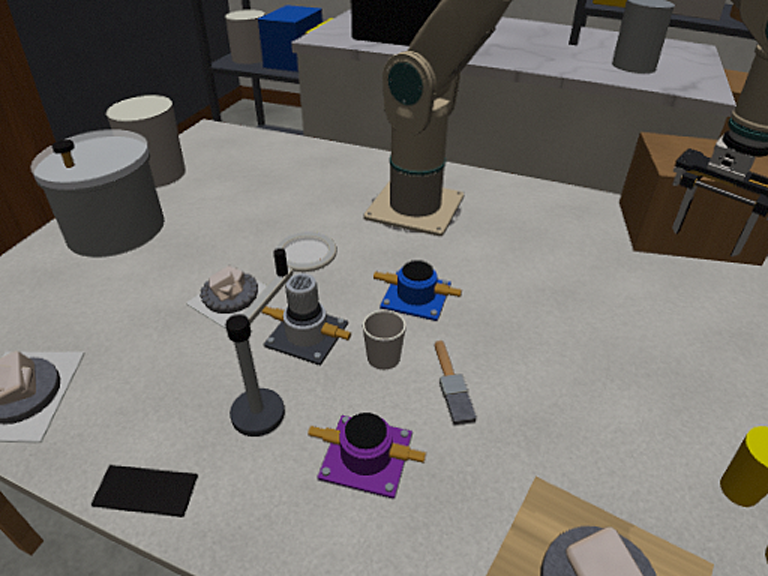

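View pics/t0b.png

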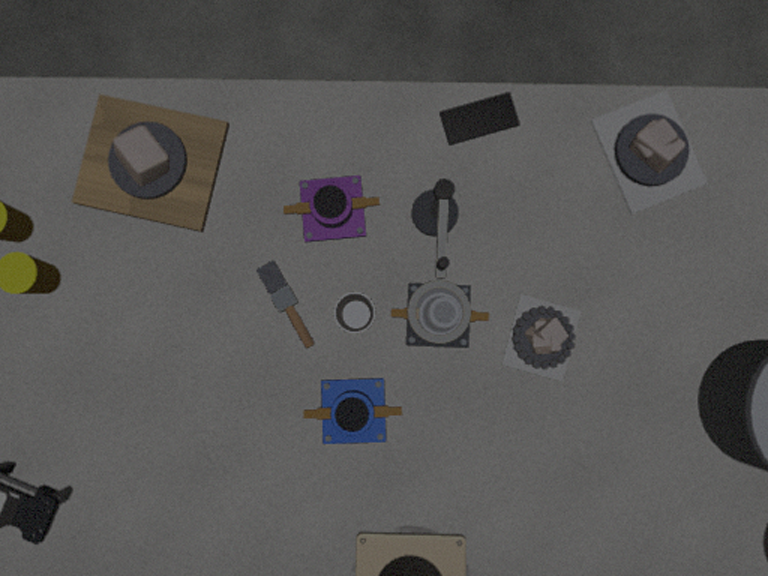

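The target is the dark-plate housing with the collar (scene (302,310), top (438,313), both at 1.5x). Candidates I'm rejecting are the blue one (top (352,411)) and the purple one (top (330,205)). The lamp pivot is at top (444,188), the handle at (442,264) and the head at (439,312), above the collar. Next is a close crop to check the choice.

```bash
python3 - <<'E'
from h import *
t=cv2.imread('pics/t0.png')[100:250,230:380]; s=cv2.imread('pics/s0.png')[150:300,130:280]
t=cv2.convertScaleAbs(t,alpha=1.6)
cv2.imwrite('pics/crop0.png',np.hstack([cv2.resize(x,(400,400),interpolation=cv2.INTER_CUBIC) for x in(t,s)]))
c=load('t0')
P=lambda u,v,z:onz(c,u/1.5,v/1.5,z).round(4)
print('pivot',P(444,188,.217),'handle',P(442,264,.255),'head',P(439,312,.21))
print('plate corners',[P(*q,.01) for q in((407,283),(471,285),(469,347),(407,346))])
print('ports',P(393,314,.04),P(488,316,.04)); print('cup',P(355,312,.08),'cast',P(546,335,.04))
E
```

```text
pivot [ 0.7118 -0.0369  0.217 ] handle [ 0.5831 -0.032   0.255 ] head [ 0.5104 -0.0322  0.21  ]
plate corners [array([0.5741, 0.0127, 0.01  ]), array([ 0.5727, -0.1096,  0.01  ]), array([ 0.4544, -0.1071,  0.01  ]), array([0.4538, 0.0107, 0.01  ])]
ports [0.5129 0.0389 0.04  ] [ 0.5128 -0.1379  0.04  ]
cup [0.5134 0.1084 0.08  ] cast [ 0.4797 -0.2457  0.04  ]
```

View pics/crop0.png

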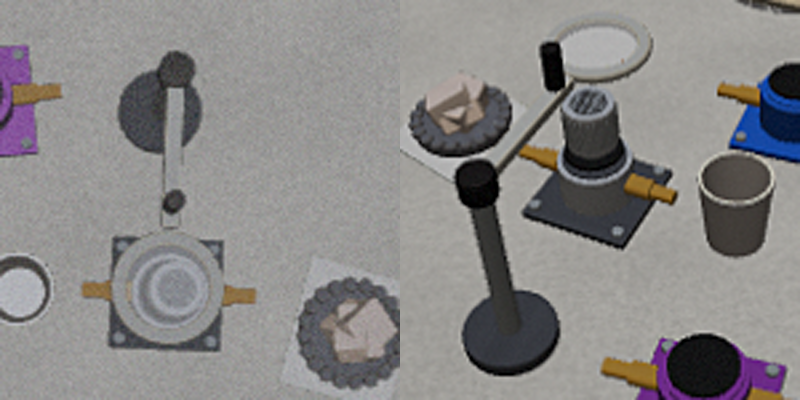

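```bash
python3 - <<'E'
from h import *
a=load('s0');b=load('t0')
S=lambda u,v:(130+(u-400)/2.6667,150+v/2.6667); T=lambda u,v:(230+u/2.6667,100+v/2.6667)
for n,s,zs,t,zt in(('handle top',(550,44),.255,(174,201),.255),('handle base',(555,88),.211,None,0),('pivot',(477,167),.217,(177,68),.217),('collar',(589,101),.132,(171,282),.132),('head',(600,47),.203,(167,287),.203)):
    print(n,'scene',onz(a,*S(*s),zs).round(4),'top',onz(b,*T(*t),zt).round(4) if t else '')
E
```

```text
handle top scene [ 0.5847 -0.0326  0.255 ] top [ 0.5846 -0.0333  0.255 ]
handle base scene [ 0.5898 -0.0302  0.211 ] top 
pivot scene [ 0.7075 -0.0349  0.217 ] top [ 0.7114 -0.0378  0.217 ]
collar scene [ 0.5125 -0.0446  0.132 ] top [ 0.52   -0.0425  0.132 ]
head scene [ 0.5116 -0.0266  0.203 ] top [ 0.5117 -0.0327  0.203 ]
```

Request:
drive_tool --increments '[0, -0.855, 0, 0, -0.8, 0, 50, 0, -0.855, 0, 0, -0.8, 0, 50, 0, -0.855, 0, 0, -0.8, 0, 50, 0, -0.855, 0, 0, -0.8, 0, 50, 0, 0, 0, -0.89, 0, -0.497, 50, 0, 0, 0, -0.89, 0, -0.497, 50, 0, 0, 0, -0.89, 0, -0.497, 50, 0, 0, 0, -0.89, 0, -0.497, 50, 0, 0, 0, -0.89, 0, -0.497, 50, 0, 0, 0, -0.89, 0, -0.497, 50, 0, 0, 0, -0.89, 0, -0.497, 50, 0, 0, 0, -0.89, 0, -0.497, 50, 0, 0, 0, -0.89, 0, -0.497, 50, 0, 0, 0, -0.89, 0, -0.497, 50, 0, 0, 0, -0.89, 0, -0.497, 50, 0, 0, 0, -0.89, 0, -0.497, 50, 0, 0, 0, -0.89, 0, -0.497, 50, 0, 0, 0, -0.89, 0, -0.497, 50, 0, 0, 0, 0, 0, 0, 50]' --force 20

```text
clock: 1.68
eef_pos: [0.5094, 0.1007, 0.2996]
tool_rot: [0.505, 0.496, -0.498, -0.501]
force: [-0.1, -0.6, -0.3]
width: 0.534
```

```bash
cat >> h.py <<'E'
def st():
    s=bot.get_state(); R=Ro.from_quat(s['tool_rot']).as_matrix()
    print('t',round(s['clock'],2),'p',s['eef_pos'].round(4),'jaw deg',np.degrees(np.arctan2(R[1,0],R[0,0])).round(1),'tooly',R[:,1].round(3),'F',s['force'].round(1),'M',s['moment'].round(2),'w',round(s['width']*94,1),'q',s['joints'].round(2)); return s,R
def to(target,jaw=None):
    s,R=st(); print('shift units',(R.T@(np.array(target)-s['eef_pos'])/.04).round(3))
E
python3 -c "
from h import *
to([.585,-.033,.30])"
```

```text
t 1.68 p [0.5094 0.1007 0.2996] jaw deg 89.3 tooly [ 0.002 -0.006 -1.   ] F [-0.1 -0.6 -0.3] M [-0.03 -0.02 -0.02] w 50.2 q [-0.36  0.31  0.14  1.69 -0.04  1.14  1.35]
shift units [-3.318  0.012 -1.931]
```

Request:
drive_tool --increments '[0, 0, 0, -0.664, 0, -0.386, 50, 0, 0, 0, -0.664, 0, -0.386, 50, 0, 0, 0, -0.664, 0, -0.386, 50, 0, 0, 0, -0.664, 0, -0.386, 50, 0, 0, 0, -0.664, 0, -0.386, 50, 0, 0, 0, 0, 0, 0, 50, 0, 0, 0, 0, 0.5, 0, 50, 0, 0, 0, 0, 0.5, 0, 50, 0, 0, 0, 0, 0.45, 0, 50, 0, 0, 0, 0, 0.45, 0, 50, 0, 0, 0, 0, 0, 0, 40, 0, 0, 0, 0, 0, 0, 40]'

```text
clock: 2.68
eef_pos: [0.5825, -0.0217, 0.2231]
tool_rot: [-0.499, -0.5, 0.501, 0.501]
force: [-0.1, -0.6, 0.3]
width: 0.439
```

```bash
python3 -c "
from h import *
to([.585,-.033,.222])
snap('scene','s1')
cv2.imwrite('pics/s1c.png',cv2.resize(cv2.imread('pics/s1.png')[60:300,100:400],(750,600),interpolation=cv2.INTER_CUBIC))"
```

```text
t 2.68 p [ 0.5825 -0.0217  0.2231] jaw deg 90.0 tooly [-0.002  0.    -1.   ] F [-0.1 -0.6  0.3] M [ 0.01  0.   -0.04] w 41.2 q [-0.12  0.48  0.16  1.65 -0.09  1.02  1.65]
shift units [-0.283  0.027 -0.063]
```

View pics/s1c.png

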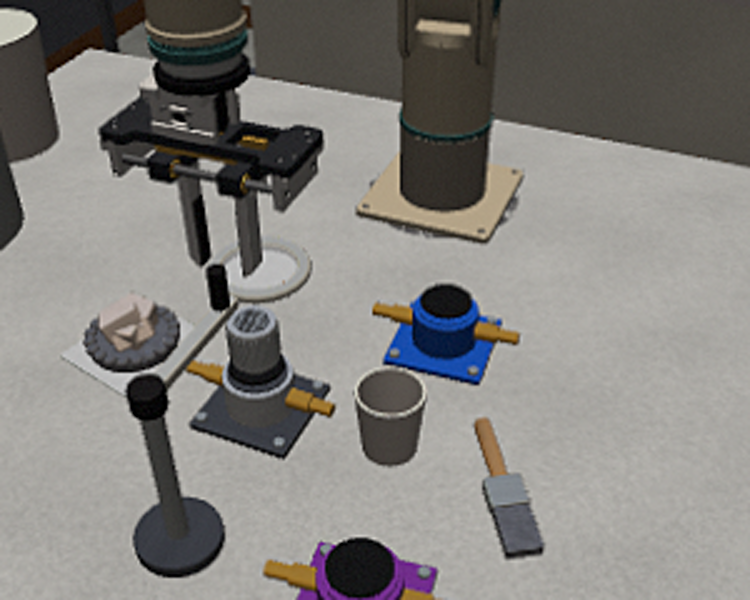

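```bash
python3 -c "
from h import *
a=load('s1');b=load('s0')
q=lambda X:((pix(a,X)-[100,60])*2.5).round(0)
p=np.array([.5825,-.0217,.2231]);print(q(p),q(p+[0,.027,0]),q(p-[0,.027,0]),q([.585,-.033,.255]),q([.585,-.033,.21]))
print(q([.614,0,0]), abs(np.array(a['R'])-b['R']).max(), abs(np.array(a['t'])-b['t']).max())
print(q([.7118,-.037,.217]),q([.514,-.048,.132]))
"
```

```text
[231. 295.] [256. 302.] [206. 288.] [215. 266.] [220. 305.]
[256. 482.] 0.0 0.0
[142. 384.] [249. 320.]
```

```bash
python3 -c "
from h import *
b=load('s0')
p=np.array([.2274,.6082,.171]);j=np.array([.35,.937,0])*.053
for x in(p-j,p+j,p-j+[0,0,.03],p+j+[0,0,.03]): print((pix(b,x)*1.5).round(0))
snap('top','t1')
x=cv2.convertScaleAbs(cv2.imread('pics/t1.png')[100:250,230:380],alpha=1.6); y=cv2.imread('pics/s1.png')[125:200,160:235]
cv2.imwrite('pics/c1.png',np.hstack([cv2.resize(i,(400,400),interpolation=cv2.INTER_CUBIC) for i in (x,y)]))
"
```

```text
[669. 245.]
[727. 270.]
[675. 232.]
[734. 256.]
```

View pics/c1.png

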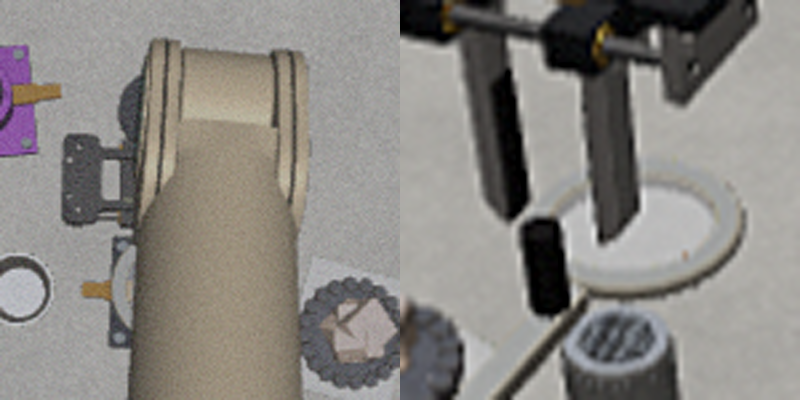

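```bash
python3 -c "
from h import *
a=load('s1');b=load('t1')
st()
for z in(.32,.35,.38): print(z,onz(b,253.2,167.9,z).round(4), onz(b,253.2,150.6,z).round(4),onz(b,253.2,185.5,z).round(4))
print('base',(pix(a,[0,0,0])*1.5).round(),(pix(load('t0'),[0,0,0])*1.5).round())
for z in(.223,.24,.255,.27): print(z,onz(a,181,166.3,z).round(4),onz(a,198.4,170.6,z).round(4))
"
```

```text
t 2.78 p [ 0.584  -0.022   0.2248] jaw deg 90.0 tooly [ 0.001  0.    -1.   ] F [0.3 0.2 0.8] M [ 0.02 -0.01 -0.02] w 40.2 q [-0.12  0.48  0.16  1.64 -0.09  1.02  1.65]
0.32 [0.5915 0.0649 0.32  ] [0.6299 0.0656 0.32  ] [0.5528 0.0641 0.32  ]
0.35 [0.5875 0.0648 0.35  ] [0.6247 0.0655 0.35  ] [0.5499 0.064  0.35  ]
0.38 [0.5835 0.0647 0.38  ] [0.6195 0.0654 0.38  ] [0.5471 0.0639 0.38  ]
base [415. 207.] [408. 589.]
0.223 [ 0.5519 -0.0698  0.223 ] [ 0.5516 -0.022   0.223 ]
0.24 [ 0.5713 -0.0562  0.24  ] [ 0.5711 -0.0099  0.24  ]
0.255 [ 0.5885 -0.0442  0.255 ] [0.5882 0.0008 0.255 ]
0.27 [ 0.6056 -0.0322  0.27  ] [0.6054 0.0114 0.27  ]
```

Seen by camera, the fingertips sit about 28 mm higher than the reported TCP, at (181,166) and (198,171) in the raw scene picture, and they are not yet around the handle. I'll centre on the handle and descend gently. The fingers then straddle both the handle and the bar, so this is safe whichever height is right.

Request:
drive_tool --increments '[0, 0, 0, -0.28, 0, 0, 40, 0, 0, 0, 0, 0, 0, 40, 0, 0, 0, 0, 0.2, 0, 40, 0, 0, 0, 0, 0.2, 0, 40, 0, 0, 0, 0, 0.2, 0, 40, 0, 0, 0, 0, 0, 0, 34, 0, 0, 0, 0, 0, 0, 34]'

```text
clock: 3.37
eef_pos: [0.5827, -0.0331, 0.1988]
tool_rot: [-0.499, -0.5, 0.501, 0.5]
force: [-0.6, 0.8, -0.3]
width: 0.372
```

```bash
python3 -c "
from h import *
to([.585,-.033,.20])
snap('scene','s2')
cv2.imwrite('pics/s2c.png',cv2.resize(cv2.imread('pics/s2.png')[125:200,150:250],(640,480),interpolation=cv2.INTER_CUBIC))"
```

```text
t 3.37 p [ 0.5827 -0.0331  0.1988] jaw deg 90.0 tooly [-0.002  0.    -1.   ] F [-0.6  0.8 -0.3] M [0.08 0.01 0.02] w 34.9 q [-0.1   0.51  0.16  1.68 -0.09  0.97  1.67]
shift units [ 0.004 -0.03  -0.058]
```

View pics/s2c.png

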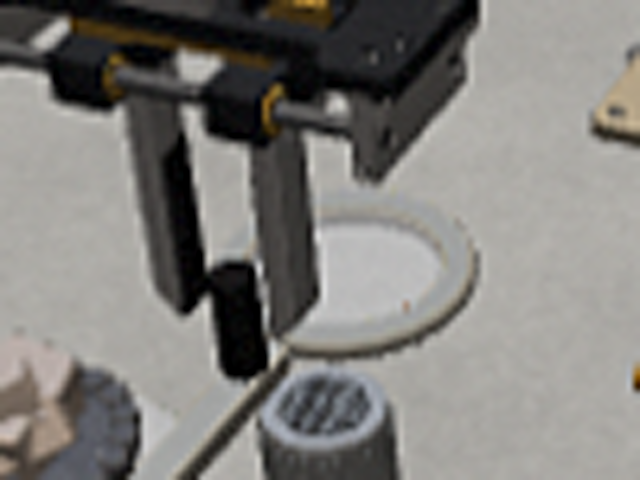

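Request:
drive_tool --increments '[0, 0.6, 0, 0.2, 0, -0.006, 30, 0, 0.6, 0, 0.2, 0, -0.006, 30, 0, 0.6, 0, 0.2, 0, -0.006, 30, 0, 0.6, 0, 0.2, 0, -0.006, 30, 0, 0.6, 0, 0.2, 0, -0.006, 30]'

```text
clock: 3.83
eef_pos: [0.5897, 0.0048, 0.2]
tool_rot: [0.573, 0.414, -0.415, -0.572]
force: [0.8, -3.1, -2.0]
width: 0.318
```

```bash
python3 -c "
from h import *
st()
a=snap('scene','s3')
d=cv2.absdiff(cv2.imread('pics/s3.png'),cv2.imread('pics/s2.png')).max(2)
x=cv2.resize(cv2.imread('pics/s3.png')[125:200,150:250],(640,480),interpolation=cv2.INTER_CUBIC);cv2.imwrite('pics/s3c.png',x)
print('post-ish change around lamp bar (raw 160-185,185-215):',(d[185:215,160:185]>30).sum(),'head right rim:',(d[150:185,205:230]>30).sum())"
```

```text
t 3.83 p [0.5897 0.0048 0.2   ] jaw deg 71.8 tooly [ 0.    -0.002 -1.   ] F [ 0.8 -3.1 -2. ] M [-0.66 -0.12 -0.04] w 29.9 q [-0.22  0.52  0.25  1.66 -0.14  0.98  1.33]
post-ish change around lamp bar (raw 160-185,185-215): 170 head right rim: 460
```

The lamp is moving, with a 3 N contact force. I'll continue the arc.

Request:
drive_tool --increments '[0, 0.85, 0, 0.28, 0, -0.012, 30, 0, 0.85, 0, 0.28, 0, -0.012, 30, 0, 0.85, 0, 0.28, 0, -0.012, 30, 0, 0.85, 0, 0.28, 0, -0.012, 30, 0, 0.85, 0, 0.28, 0, -0.012, 30, 0, 0.85, 0, 0.28, 0, -0.012, 30, 0, 0.85, 0, 0.28, 0, -0.012, 30, 0, 0.85, 0, 0.28, 0, -0.012, 30, 0, 0.85, 0, 0.28, 0, -0.012, 30, 0, 0.85, 0, 0.28, 0, -0.012, 30, 0, 0.85, 0, 0.28, 0, -0.012, 30, 0, 0.85, 0, 0.28, 0, -0.012, 30, 0, 0.85, 0, 0.28, 0, -0.012, 30, 0, 0.85, 0, 0.28, 0, -0.012, 30, 0, 0, 0, 0, 0, 0, 30]'

```text
clock: 5.13
eef_pos: [0.7092, 0.0934, 0.1993]
tool_rot: [0.707, 0.004, -0.003, -0.707]
force: [-1.1, 0.7, -0.3]
width: 0.318
```

```bash
python3 -c "
from h import *
st()"
```

```text
t 5.13 p [0.7092 0.0934 0.1993] jaw deg 0.6 tooly [ 0.001 -0.001 -1.   ] F [-1.1  0.7 -0.3] M [-0.06  0.1   0.  ] w 29.9 q [-0.45  0.77  0.56  1.28 -0.41  1.21  0.15]
```

Request:
drive_tool --increments '[0, 0, 0, 0, 0, 0, 50, 0, 0, 0, 0, 0, 0, 50, 0, 0, 0, 0, -0.8, 0, 50, 0, 0, 0, 0, -0.8, 0, 50, 0, 0, 0, 0, -0.8, 0, 70, 0, 0, 0, 0, -0.8, 0, 70, 0, 0, 0, -0.72, 0, 0.44, 80, 0, 0, 0, -0.72, 0, 0.44, 80, 0, 0, 0, -0.72, 0, 0.44, 80, 0, 0, 0, -0.72, 0, 0.44, 80, 0, 0, 0, -0.72, 0, 0.44, 80, 0, 0, 0, -0.72, 0, 0.44, 80, 0, 0, 0, -0.72, 0, 0.44, 80, 0, 0, 0, -0.72, 0, 0.44, 80, 0, 0, 0, -0.72, 0, 0.44, 80, 0, 0, 0, 0, 0, 0, 80, 0, 0, 0, 0, 0, 0, 80]'

```text
clock: 6.55
eef_pos: [0.445, 0.2503, 0.3282]
tool_rot: [-0.706, -0.006, 0.006, 0.708]
force: [-0.1, 0.4, 0.2]
width: 0.85
```

```bash
python3 -c "
from h import *
st()
snap('scene','s4');snap('top','t4')
s=cv2.resize(cv2.imread('pics/s4.png')[150:260,150:260],(400,400),interpolation=cv2.INTER_CUBIC)
t=cv2.convertScaleAbs(cv2.imread('pics/t4.png')[90:250,230:390],alpha=1.6)
cv2.imwrite('pics/c4.png',np.hstack([cv2.resize(t,(400,400),interpolation=cv2.INTER_CUBIC),s]))"
```

```text
t 6.55 p [0.445  0.2503 0.3282] jaw deg 1.0 tooly [-0.     0.002 -1.   ] F [-0.1  0.4  0.2] M [-0.09  0.01 -0.04] w 79.9 q [-1.03  0.32  0.65  1.67 -0.21  1.22 -0.32]
```

View pics/c4.png

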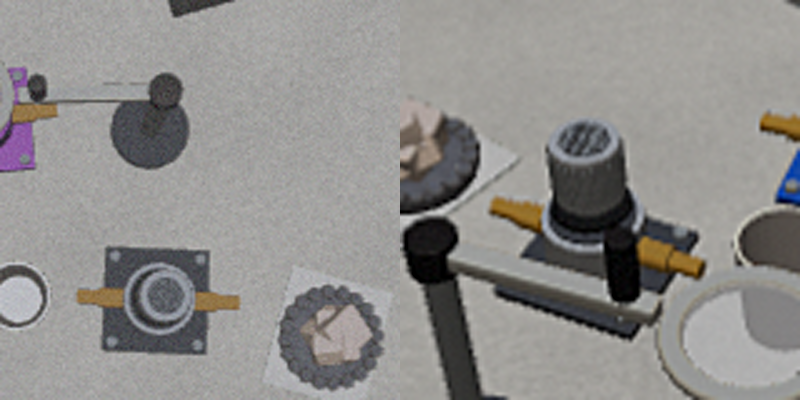

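```bash
python3 -c "
from h import *
print(onz(load('t4'),230+164/2.5,90+293/2.5,.132).round(4),onz(load('s4'),150+188/3.636,150+143/3.636,.132).round(4))
for q in((104,247),(209,250),(208,354),(103,350)): print('plate',onz(load('t4'),230+q[0]/2.5,90+q[1]/2.5,.01).round(4))
to([.515,-.046,.25])"
```

```text
[ 0.5163 -0.0464  0.132 ] [ 0.517  -0.0398  0.132 ]
plate [0.5737 0.012  0.01  ]
plate [ 0.5726 -0.1085  0.01  ]
plate [ 0.4537 -0.1086  0.01  ]
plate [0.4557 0.0111 0.01  ]
t 6.65 p [0.4475 0.2481 0.3282] jaw deg 0.6 tooly [ 0.001  0.    -1.   ] F [ 0.1 -1.1 -0.1] M [-0.11  0.05 -0.  ] w 80.4 q [-1.03  0.32  0.65  1.67 -0.21  1.22 -0.32]
shift units [ 1.604  1.955 -7.372]
```

Request:
drive_tool --increments '[0, 0, 0, 0.169, 0.05, -0.738, 80, 0, 0, 0, 0.169, 0.05, -0.738, 80, 0, 0, 0, 0.169, 0.05, -0.738, 80, 0, 0, 0, 0.169, 0.05, -0.738, 80, 0, 0, 0, 0.169, 0.05, -0.738, 80, 0, 0, 0, 0.169, 0.05, -0.738, 80, 0, 0, 0, 0.169, 0.05, -0.738, 80, 0, 0, 0, 0.169, 0.05, -0.738, 80, 0, 0, 0, 0.169, 0.05, -0.738, 80, 0, 0, 0, 0.169, 0.05, -0.738, 80, 0, 0, 0, 0, 0.6, 0, 80, 0, 0, 0, 0, 0.8, 0, 80, 0, 0, 0, 0, 0.8, 0, 80, 0, 0, 0, 0, 0.8, 0, 80, 0, 0, 0, 0, 0.8, 0, 80, 0, 0, 0, 0, 0, 0, 80, 0, 0, 0, 0, 0, 0, 80]'

```text
clock: 8.07
eef_pos: [0.517, -0.0474, 0.1551]
tool_rot: [0.707, 0.002, -0.004, -0.707]
force: [0.9, -0.3, -0.3]
width: 0.849
```

```bash
python3 -c "
from h import *
to([.515,-.047,.12])
snap('scene','s5')
cv2.imwrite('pics/s5c.png',cv2.resize(cv2.imread('pics/s5.png')[110:230,130:280],(750,600),interpolation=cv2.INTER_CUBIC))
p=bot.get_state()['eef_pos']
for dz in(0,.028): print([((pix(load('s5'),p+[dx,0,dz])-[130,110])*5).round(0) for dx in(-.04,0,.04)])"
```

```text
t 8.07 p [ 0.517  -0.0474  0.1551] jaw deg 0.5 tooly [-0.003 -0.001 -1.   ] F [ 0.9 -0.3 -0.3] M [-0.08  0.03 -0.05] w 79.8 q [-0.38  0.53  0.62  1.91 -0.41  0.83  0.47]
shift units [-0.048  0.878  0.012]
[array([375., 315.]), array([340., 358.]), array([303., 405.])]
[array([371., 273.]), array([335., 316.]), array([297., 361.])]
```

View pics/s5c.png

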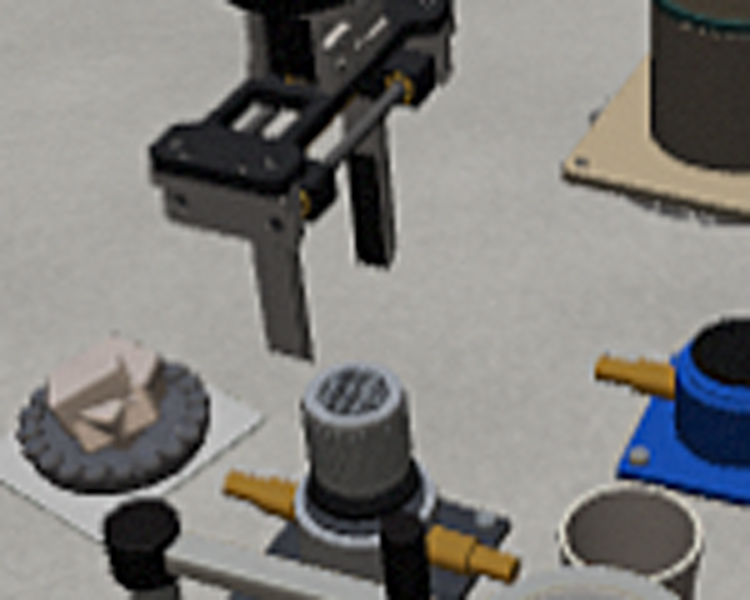

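Request:
drive_tool --increments '[0, 0, 0, -0.05, 0.44, 0, 80, 0, 0, 0, 0, 0.44, 0, 80, 0, 0, 0, 0, 0.44, 0, 80, 0, 0, 0, 0, 0.44, 0, 80, 0, 0, 0, 0, 0.3, 0, 80, 0, 0, 0, 0, 0, 0, 80, 0, 0, 0, 0, 0, 0, 80]'

```text
clock: 8.7
eef_pos: [0.5173, -0.0463, 0.0749]
tool_rot: [0.707, 0.005, -0.003, -0.707]
force: [-0.4, 0.1, 0.3]
width: 0.849
```

```bash
python3 -c "
from h import *
st()
snap('scene','s6')
cv2.imwrite('pics/s6c.png',cv2.resize(cv2.imread('pics/s6.png')[130:230,150:275],(750,600),interpolation=cv2.INTER_CUBIC))"
```

```text
t 8.7 p [ 0.5173 -0.0463  0.0749] jaw deg 0.6 tooly [ 0.003 -0.    -1.   ] F [-0.4  0.1  0.3] M [-0.1   0.09  0.04] w 79.8 q [-0.3   0.64  0.52  1.99 -0.52  0.64  0.56]
```

View pics/s6c.png

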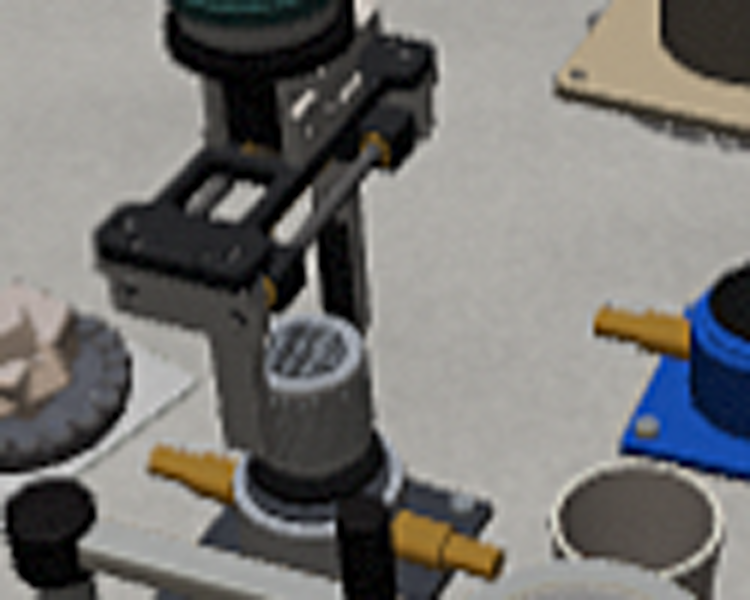

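```bash
python3 -c "
from h import *
a=load('s6');q=lambda X:((pix(a,X)-[150,130])*6).round(0)
for z in(.075,.09,.105):
  print(z,[q([.5173+dx,-.0463+dy,z]) for dx in(.04,.0525) for dy in(-.008,.008)],[q([.5173-.04,-.0463+.008,z])])
print(q([.515,-.047,.132]),q([.515,-.047,.082]))
"
```

```text
0.075 [array([250., 500.]), array([282., 510.]), array([237., 518.]), array([269., 528.])] [array([363., 399.])]
0.09 [array([247., 476.]), array([279., 485.]), array([233., 494.]), array([265., 503.])] [array([360., 375.])]
0.105 [array([243., 450.]), array([276., 460.]), array([229., 468.]), array([262., 478.])] [array([358., 350.])]
[298. 349.] [308. 434.]
```

Request:
drive_tool --increments '[0, 0, 0, 0, 0.1, 0.08, 80, 0, 0, 0, 0, 0.1, 0, 80, 0, 0, 0, 0, 0, 0, 66, 0, 0, 0, 0, 0, 0, 60, 0, 0, 0, 0, 0, 0, 50, 0, 0, 0, 0, 0, 0, 50, 0, 0, 0, 0, 0, 0, 50, 0, 0, 0, 0, 0, 0, 50]' --force 25

```text
clock: 9.42
eef_pos: [0.5153, -0.0425, 0.0654]
tool_rot: [-0.707, -0.004, 0.004, 0.707]
force: [-1.2, -0.1, 1.5]
width: 0.592
```

```bash
python3 -c "
from h import *
st()
snap('scene','s7')
cv2.imwrite('pics/s7c.png',cv2.resize(cv2.imread('pics/s7.png')[150:220,165:250],(728,600),interpolation=cv2.INTER_CUBIC))"
```

```text
t 9.42 p [ 0.5153 -0.0425  0.0654] jaw deg 0.6 tooly [-0.001  0.    -1.   ] F [-1.2 -0.1  1.5] M [-0.07  0.37 -0.09] w 55.6 q [-0.3   0.65  0.51  2.   -0.53  0.62  0.56]
```

View pics/s7c.png

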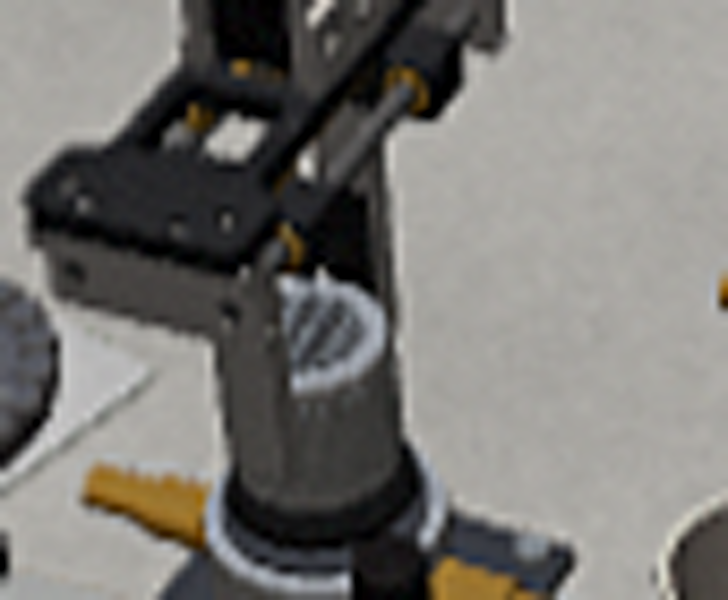

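Request:
drive_tool --increments '[0, 0, 0, 0, 0.05, 0, 50, 0, 0, 0, 0, 0.05, 0, 50, 0, 0, 0, 0, 0, 0, 50, 0, 0, 0, 0, 0, 0, 50]' --force 35

```text
clock: 9.8
eef_pos: [0.5155, -0.0425, 0.0645]
tool_rot: [-0.706, -0.004, 0.003, 0.708]
force: [-8.2, 1.8, 34.2]
width: 0.594
```

```bash
python3 -c "
from h import *
st()"
```

```text
t 9.8 p [ 0.5155 -0.0425  0.0645] jaw deg 0.6 tooly [ 0.001  0.002 -1.   ] F [-8.2  1.8 34.2] M [ 0.2   2.34 -0.04] w 55.8 q [-0.3   0.65  0.5   2.   -0.53  0.62  0.57]
```

Request:
drive_tool --increments '[0, 0, 0, 0, -0.06, 0, 50, 0, 0.6, 0, 0, 0, 0, 50, 0, 0.6, 0, 0, 0, 0, 50, 0, 0.6, 0, 0, 0, 0, 50, 0, 0.6, 0, 0, 0, 0, 50, 0, 0, 0, 0, 0, 0, 50]'

```text
clock: 10.3
eef_pos: [0.516, -0.0432, 0.065]
tool_rot: [0.702, -0.086, 0.086, -0.702]
force: [-3.3, -0.1, 13.2]
width: 0.592
```

```bash
python3 -c "
from h import *
st()"
```

```text
t 10.3 p [ 0.516  -0.0432  0.065 ] jaw deg -14.0 tooly [ 0.001 -0.    -1.   ] F [-3.3 -0.1 13.2] M [-0.14  0.95 -0.16] w 55.6 q [-0.35  0.67  0.58  2.   -0.6   0.64  0.38]
```

Request:
drive_tool --increments '[0, 0.6, 0, 0, 0, 0, 50, 0, 0.6, 0, 0, 0, 0, 50, 0, 0.6, 0, 0, 0, 0, 50, 0, 0, 0, 0, 0, 0, 50]'

```text
clock: 10.63
eef_pos: [0.5164, -0.0434, 0.065]
tool_rot: [0.691, -0.151, 0.152, -0.691]
force: [-3.3, -0.3, 13.1]
width: 0.596
```

Request:
drive_tool --increments '[0, 0.6, 0, 0, 0, 0, 50, 0, 0.6, 0, 0, 0, 0, 50, 0, 0, 0, 0, 0, 0, 50]'

```text
clock: 10.88
eef_pos: [0.5167, -0.0435, 0.065]
tool_rot: [0.68, -0.194, 0.196, -0.68]
force: [-2.1, -1.1, 12.0]
width: 0.591
```

Now 32 degrees turned. I'll continue in steps of about 7 degrees, well inside the 16 degree window.

Request:
drive_tool --increments '[0, 0.6, 0, 0, 0, 0, 50, 0, 0.6, 0, 0, 0, 0, 50, 0, 0, 0, 0, 0, 0, 50]'

```text
clock: 11.13
eef_pos: [0.517, -0.0437, 0.065]
tool_rot: [0.666, -0.236, 0.238, -0.666]
force: [-2.1, -0.0, 11.1]
width: 0.59
```

Request:
drive_tool --increments '[0, 0.6, 0, 0, 0, 0, 50, 0, 0.6, 0, 0, 0, 0, 50, 0, 0, 0, 0, 0, 0, 50]'

```text
clock: 11.38
eef_pos: [0.5173, -0.0437, 0.065]
tool_rot: [0.65, -0.277, 0.28, -0.65]
force: [-1.6, -0.0, 11.1]
width: 0.594
```

Request:
drive_tool --increments '[0, 0.6, 0, 0, 0, 0, 50, 0, 0.6, 0, 0, 0, 0, 50, 0, 0, 0, 0, 0, 0, 50]'

```text
clock: 11.63
eef_pos: [0.5176, -0.0438, 0.065]
tool_rot: [-0.631, 0.317, -0.32, 0.631]
force: [-0.7, -1.0, 10.3]
width: 0.592
```

Request:
drive_tool --increments '[0, 0.6, 0, 0, 0, 0, 50, 0, 0.6, 0, 0, 0, 0, 50, 0, 0, 0, 0, 0, 0, 50]'

```text
clock: 11.88
eef_pos: [0.5177, -0.0439, 0.065]
tool_rot: [-0.61, 0.356, -0.359, 0.61]
force: [-1.0, -0.3, 10.2]
width: 0.593
```

```bash
python3 -c "
from h import *
st()"
```

```text
t 11.88 p [ 0.5177 -0.0439  0.065 ] jaw deg -60.8 tooly [ 0.004 -0.002 -1.   ] F [-1.  -0.3 10.2] M [-0.3   0.31 -0.12] w 55.7 q [-0.47  0.75  0.8   2.   -0.8   0.74 -0.23]
```

Request:
drive_tool --increments '[0, 0.6, 0, 0, 0.01, 0, 50, 0, 0.6, 0, 0, 0, 0, 50, 0, 0, 0, 0, 0, 0, 50]'

```text
clock: 12.13
eef_pos: [0.5179, -0.0443, 0.065]
tool_rot: [-0.586, 0.394, -0.397, 0.586]
force: [-0.7, -1.2, 13.0]
width: 0.592
```

Request:
drive_tool --increments '[0, 0.6, 0, 0, 0, 0, 50, 0, 0.6, 0, 0, 0, 0, 50, 0, 0, 0, 0, 0, 0, 50]'

```text
clock: 12.38
eef_pos: [0.5179, -0.0445, 0.065]
tool_rot: [-0.56, 0.429, -0.433, 0.561]
force: [0.0, -1.0, 11.6]
width: 0.589
```

Request:
drive_tool --increments '[0, 0.6, 0, 0, 0, 0, 50, 0, 0.6, 0, 0, 0, 0, 50, 0, 0, 0, 0, 0, 0, 50]'

```text
clock: 12.63
eef_pos: [0.5177, -0.0446, 0.0646]
tool_rot: [-0.532, 0.464, -0.467, 0.532]
force: [-0.5, -0.9, 8.9]
width: 0.591
```

Request:
drive_tool --increments '[0, 0.5, 0, 0, 0, 0, 50, 0, 0.3, 0, 0, 0, 0, 50, 0, 0, 0, 0, 0, 0, 50]'

```text
clock: 12.88
eef_pos: [0.5174, -0.0442, 0.064]
tool_rot: [-0.513, 0.485, -0.489, 0.513]
force: [1.8, -1.4, -0.8]
width: 0.594
```

```bash
python3 -c "
from h import *
st()"
```

```text
t 12.88 p [ 0.5174 -0.0442  0.064 ] jaw deg -87.0 tooly [ 0.003 -0.003 -1.   ] F [ 1.8 -1.4 -0.8] M [-0.28 -0.03 -0.06] w 55.8 q [-0.53  0.8   0.92  2.   -0.9   0.81 -0.59]
```

The resting force vanished, so the keyways are over the pins. I'll turn a little further into the window and push down.

Request:
drive_tool --increments '[0, 0.6, 0, 0, 0.05, 0, 50, 0, 0, 0, 0, 0.05, 0, 50, 0, 0, 0, 0, 0.05, 0, 50, 0, 0, 0, 0, 0.05, 0, 50, 0, 0, 0, 0, 0, 0, 50]'

```text
clock: 13.3
eef_pos: [0.5159, -0.0435, 0.0552]
tool_rot: [0.498, -0.502, 0.503, -0.497]
force: [0.4, -4.5, 0.6]
width: 0.592
```

```bash
python3 -c "
from h import *
st()"
```

```text
t 13.3 p [ 0.5159 -0.0435  0.0552] jaw deg -90.5 tooly [ 0.    -0.002 -1.   ] F [ 0.4 -4.5  0.6] M [-1.27 -0.02  0.03] w 55.6 q [-0.53  0.82  0.92  2.01 -0.93  0.81 -0.63]
```

Request:
drive_tool --increments '[0, 0, 0, 0, 0.05, 0, 50, 0, 0, 0, 0, 0.05, 0, 50, 0, 0, 0, 0, 0.05, 0, 50, 0, 0, 0, 0, 0, 0, 50, 0, 0, 0, 0, 0, 0, 50]' --force 45

```text
clock: 13.72
eef_pos: [0.5159, -0.0435, 0.0499]
tool_rot: [0.498, -0.502, 0.503, -0.497]
force: [-0.0, -5.0, 6.6]
width: 0.593
```

Request:
drive_tool --increments '[0, 0, 0, 0, 0.04, 0, 50, 0, 0, 0, 0, 0, 0, 50, 0, 0, 0, 0, 0, 0, 50]'

```text
clock: 13.97
eef_pos: [0.516, -0.0435, 0.0492]
tool_rot: [0.497, -0.502, 0.503, -0.498]
force: [-1.6, -4.6, 13.8]
width: 0.595
```

Request:
drive_tool --increments '[0, 0, 0, 0, 0.04, 0, 50, 0, 0, 0, 0, 0, 0, 50, 0, 0, 0, 0, 0, 0, 50, 0, 0, 0, 0, 0, 0, 50]'

```text
clock: 14.3
eef_pos: [0.5162, -0.0434, 0.049]
tool_rot: [0.497, -0.502, 0.503, -0.498]
force: [-5.6, -2.0, 28.4]
width: 0.59
```

```bash
python3 -c "
from h import *
st()
snap('scene','s8')
cv2.imwrite('pics/s8c.png',cv2.resize(cv2.imread('pics/s8.png')[100:280,130:370],(800,600),interpolation=cv2.INTER_CUBIC))
st()"
```

```text
t 14.3 p [ 0.5162 -0.0434  0.049 ] jaw deg -90.6 tooly [ 0.003  0.001 -1.   ] F [-5.6 -2.  28.4] M [-0.79  1.64  0.1 ] w 55.5 q [-0.52  0.83  0.91  2.01 -0.95  0.8  -0.61]
t 14.35 p [ 0.5162 -0.0435  0.049 ] jaw deg -90.6 tooly [ 0.003  0.001 -1.   ] F [-5.7 -1.7 28.4] M [-0.73  1.65  0.02] w 55.6 q [-0.52  0.83  0.91  2.01 -0.95  0.8  -0.61]
```

View pics/s8c.png

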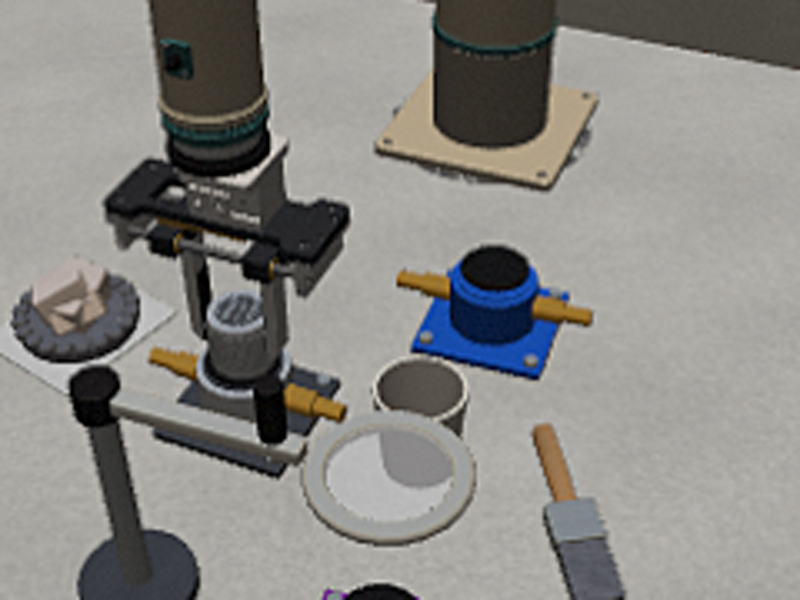

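The collar is home: it hits a hard stop 16.4 mm below its starting height, and the picture shows it low in the seal at (240,345). I'll ease the push to about 20 N and hand in.

Request:
drive_tool --increments '[0, 0, 0, 0, -0.02, 0, 50, 0, 0, 0, 0, 0, 0, 50, 0, 0, 0, 0, 0, 0, 50]'

```text
clock: 14.6
eef_pos: [0.5161, -0.0435, 0.0491]
tool_rot: [0.497, -0.502, 0.503, -0.498]
force: [-4.3, -3.1, 21.0]
width: 0.592
```

```bash
python3 -c "
from h import *
s,_=st()
if s['force'][2]>15 and s['eef_pos'][2]<.0495: print(bot.sign_off())"
```

```text
t 14.6 p [ 0.5161 -0.0435  0.0491] jaw deg -90.6 tooly [ 0.002  0.    -1.   ] F [-4.3 -3.1 21. ] M [-0.93  1.25  0.03] w 55.7 q [-0.52  0.83  0.91  2.01 -0.95  0.8  -0.62]
the job is handed in; nothing more can be done
None
```

The job is handed in at 14.6 s, with the collar pressed fully home and the fingers still on it.

- **Lamp:** I swung the arm about 88° to the robot's left by its handle. It is still clear in the last picture.
- **Collar:** I gripped it and turned it about 87° clockwise under a light push. The resting force then fell to zero, so I turned 3–4° more into the keyway and pressed down.
- **Last checks:** The collar went down 16.3 mm in all, against 16 mm expected. It met a hard stop: 0.2 mm of give for 15 N more. I left it held at about 21 N of push, above the 11 N seal spring, with a 45 N grip and 55.7 mm between the fingers.
- **Other objects:** The cup, brush and casting look undisturbed in the last picture. I judged this by eye and did not measure it.

**Disagreements:**
- In the scene camera's pictures the fingertips looked about 30 mm higher than the reported TCP. I set heights by the camera and confirmed them by contact.
- The two cameras differed by about 6 mm on the collar's sideways position. I used a middle value and the grip closed at the expected width.

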